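# Clamp a boiler tube in the V-block

### The arm

A 7-joint arm with a two-finger parallel gripper is mounted at the origin on a cart in front of the work surface, level with it; the furniture and walls round the work are solid. World frame = base frame: x ahead of the robot, y to its left, z up, the work surface at z = 0. Lengths are in m, angles in rad, forces in N, time in s.
With the tool pointing down it reaches from about 0.4 to 0.85 m from the base axis. Payload 4.4 kg.
Tool frame: the origin (TCP) lies midway between the tips of the shut fingers; the grasp point (between the pads) lies 19 mm behind it (grasp_offset is the distance from the TCP to the grasp point, in m); z points along the fingers, y is the direction in which the jaws open and shut (so a half turn about z gives the same grasp; the last joint's range is limited). The gripper opens to 94 mm and grips with 3 to 60 N. Pads are 16 mm wide; open, the fingers measure 119 mm over their backs; the gripper's body (75 mm by 177 mm) begins 78 mm behind the grasp point.
Start: joints at [1.184, 0.628, 0.038, 1.517, -0.027, 0.996, -0.02], TCP at [0.205, -0.617, 0.205] pointing down, gripper open.
Joint ranges: [-3.06, 3.06], [-0.37, 2.12], [-1.25, 1.32], [0.18, 2.47], [-1.1, 4.24], [0.23, 1.98], [-2.94, 2.94]. Speed limits (rad/s): [2.57, 2.57, 3.14, 3.14, 3.14, 3.14, 3.14].

### API

Orientations are given as a unit quaternion [w, x, y, z].
In Python, from cell import * gives the robot as it stands.
- The arm moves only by the tool play_rows, never from a script. Its argument "targets" is one flat list of numbers, 5 for each row, row after row: the finger opening in mm, from 0 to 94, then the shift along the world's x, y, z in mm, then the turn about the world's z in rad. A call has 1 to 5 rows; each row shifts and turns the commanded pose from where the row before left it; what a row does not reach is not made up. A row lasts 1/10 s, in which the tool goes at most 50 mm and 8.59 degrees, less where a joint would pass 70% of its speed; a pose out of reach is approached as far as the arm can. A call is refused whole if a number of a shift passes 50 or a number of a turn 0.15, either way. A call with a gripper value outside its range is refused whole. The fingers move at their own pace and stop on an object; the grip force is fixed at half the most. Time passes only in rows, so rows that do not move let the fingers close. It gives the time, the measured TCP pose, the force and the opening at its end, in the units of the state.
- read_state(): the state, without advancing time (a new reading comes with each control period).
- grab_frame(name): name is "side" or "top"; returns a dict with "image" (384x512x3 uint8, red, green, blue), "fx", "fy", "cx", "cy" (pixels), "rvec" (rotation vector, rad) and "tvec" (3), from world to camera coordinates, as OpenCV has them. Camera axes: x right, y down, z forward; pixel columns grow to the right and rows downward; lengths in m; the calibration is good to about 2 mm. A picture is of the moment at which its call begins. There is no depth.
- sign_off(): hands the job in, once; it reports no verdict.
Trained networks look in the newest picture that a camera, given by its name, has taken for a name from the list of things; names that differ only in an ending like _2 or _b are one class to them, and where a whole thing is asked for, a point or a joint stands for the part that bears it (a point fixed in the world has none). Each returns a list of dicts, best first, with "confidence" (0 to 1); they miss things now and then, are a little off and sometimes report something else, mostly with a low value. They report only what shows in the picture. A call takes as long as a camera call. They do not tell look-alikes from the thing itself.
- find_in(camera, query): "position" ([row, column] in pixels, amid what is visible of it).
- place_of(camera, query): "position" ([row, column] in pixels: a listed point, or the origin of a listed thing).
The state is a dict: "t": time; "joint_positions": joint angles; "joint_velocities": joint speeds; "tau": joint torques, N m; "tcp_pos": TCP position; "eef_rot": TCP orientation; "ft_force": force on the tool from outside, world axes, zero at the start; "moment": the same for the moment, N m; "finger_gap": finger opening in m.
Only numpy, scipy, OpenCV 4.12 (cv2) and the standard library are available. Lean on these libraries where they do the work, as an engineer would, in place of code of your own. Each camera call takes 0.05 s, during which the arm holds its last target. There are 200 camera calls.

### The job

Take the brass boiler tube from its wooden rest, lay it gently in the two Vs of the V-block, and push it along the Vs until it bears against the end stop, without shifting the stop, which is only held by friction. Then swing the clamp strap over and press its knob down until the strap bears on the tube and stays gripping it, firmly but not so hard that the thin tube dents. Leave the other things on the table where they are.

Things in the scene. Friction and masses are not known exactly. Their poses are not given: they have to be found in the camera images.
- boiler: plain brass tube with shut ends, 26 mm diameter, 150 mm long, 110 to 230 g, thin-walled. Origin at its centre; y is its long axis (both ends alike); x and z may point any way round the axis. At the start it lies in the wooden rest, axis 34 mm above the table.
- rest: fixed wooden rest, 44 x 120 x 27 mm: base 5 mm thick with two shallow V supports 40 to 54 mm either side of the centre along y, open between them. Origin under its centre, y along the tube that lies in it, z up.
- v_block: fixed steel V-block; not to be rammed (60 N) with the tube, nor the tube dropped 10 mm or more. Origin on the table under the middle between its two Vs; y along the Vs towards the end stop, x across towards the strap hinge, z up. Base 80 mm (x) by y -78 to +100 mm, 8 mm thick. V yokes 60 mm wide, 47 mm high at y -60 to -40 and +40 to +60 mm, open between for fingers. Vs 90 degrees, 31 mm wide at the top; a seated tube's axis is at x = 0, z = 50 mm.
- end_stop: steel stop plate, 24 mm wide, 8 mm thick, 14 to 62 mm above the table. Origin on the face that the tube's end must meet, on the seated tube's axis; axes as the V-block's. Set anywhere at y = 62 to 74 mm of the V-block; held by friction, it slides to +y at about 14 N. Tube home: centre 75 mm from this face. Sliding the tube in the Vs takes about 1 to 4 N.
- strap (a joint): angle of the steel clamp strap (14 mm wide, 6 thick, 74 long) over the yoke at y = +50 mm. 0: level, pointing to -x of the V-block, just meeting the seated tube; grows as it opens; 1.57 upright; start 1.75 to 2.05, leaning away; limits -0.2, 2.1. A stiff hinge (0.2 N m) keeps it where it is left; pressed onto the tube it keeps gripping with up to 6 N.
- strap_hinge (a point): the strap's hinge axis (along the V-block's y), at x = 34, y = 50, z = 66 mm of the V-block, in the middle of the strap's thickness.
- strap_knob (a point): middle of the top face of the strap's press knob (14 mm diameter, 8 high), 66 mm from the hinge along the strap, 11 mm off its mid-plane, on the side away from the tube. Closed: x = -32, z = 77 mm of the V-block. Moving it takes about 3 N; what is pressed beyond that acts about doubled on the tube, which dents above 25 N there.
- paint_jar: bystander: small paint jar, 30 mm diameter, 34 mm high; origin under its centre.
- gear_oil: bystander: small bottle with a pointed cap, 22 mm diameter, 55 mm high; origin under its centre.
- loco_grey: bystander: model locomotive 20 x 117 x 32 mm, long axis y; origin under its centre.
There are look-alikes about, which are no part of the job. Of the things that look like the v_block, the larger one is meant.

How it is judged:
On the way, in this order (a step that is already met when the one before it is completed fails the run):
1. the tube lies seated in both Vs and bears against the end stop with more than 1.5 N (x of boiler in the frame of v_block between -0.003 and 0.003 m and z of boiler in the frame of v_block between 0.047 and 0.053 m and angle between the y axis of boiler and the y axis of v_block, either way round below 0.04 rad and y of boiler in the frame of end_stop above -0.077 m and contact force between boiler and end_stop above 1.5 N), for 0.05 s.
2. the strap bears on the tube with more than 1.5 N (value of joint strap below 0.08 rad and contact force between strap and boiler above 1.5 N), for 0.2 s.
At the end, for the whole second after the job is handed in: The tube lies at rest in both Vs (axis within 3 mm of centre and of the seated height, within 0.04 rad of the Vs), its end within 2 mm of the end stop, and the strap lies over it (joint below 0.08 rad) still bearing on it with more than 1.5 N (all of step 2 and x of boiler in the frame of v_block between -0.003 and 0.003 m and z of boiler in the frame of v_block between 0.047 and 0.053 m and angle between the y axis of boiler and the y axis of v_block, either way round below 0.04 rad and y of boiler in the frame of end_stop above -0.077 m and linear speed of boiler below 0.01 m/s); the robot touches nothing.
It fails at once if the end stop is shifted by more than 2 mm (distance of end_stop from where it was at the start of the episode above 0.002 m).
It fails at once if the strap bears on the tube with more than 25 N (contact force between strap and boiler above 25 N).
It fails at once if the tube is dropped (moves faster than 0.45 m/s out of the fingers, a fall of about 10 mm) or rammed into the V-block (more than 60 N) ((linear speed of boiler above 0.45 m/s and contact force between the fingers and boiler below 0.1 N) or contact force between boiler and v_block above 60 N).
It fails at once if the paint jar, the oil bottle or the locomotive is knocked more than 20 mm away (distance of any of paint_jar, gear_oil, loco_grey from where it was at the start of the episode above 0.02 m).
It also fails if it takes over 72 s, if anything falls off the work surface, if the arm or the gripper's body presses on something with over 40 N, if the wrist force passes 120 N, or if a joint passes its speed limit or range.

## Working session

There is one attempt and no reset: what is moved stays moved. The work goes in short steps, Python scripts to look and compute and a tool call to move; the robot and the scene stay as the last step left them, time stands still between calls to the robot, and variables do not carry over. Pictures are saved under pics/ and viewed, about 8 in all and at most 12, crops included, and the job is handed in when it is done.

Besides the shell and the picture viewer there is one more tool, called after "Request:" as name(argument=value, ...), one argument or row to a line, values as JSON. play_rows: Moves the arm, as the interface text tells. Its arguments: {"type":"object","properties":{"targets":{"type":"array"}},"required":["targets"]}

```bash
mkdir -p pics; ls
cat > h.py <<'E'
from cell import *
import numpy as np, cv2
def cam(f):
    R,_=cv2.Rodrigues(np.array(f["rvec"],float)); t=np.array(f["tvec"],float).ravel()
    K=np.array([[f["fx"],0,f["cx"]],[0,f["fy"],f["cy"]],[0,0,1.]]); return K,R,t
def ray(f,rc):
    K,R,t=cam(f); d=R.T@np.linalg.inv(K)@np.array([rc[1],rc[0],1.]); return -R.T@t,d
def atz(f,rc,z):
    c,d=ray(f,rc); return c+d*(z-c[2])/d[2]
def proj(f,P):
    K,R,t=cam(f); p=(R@np.atleast_2d(P).T).T+t; p=(K@p.T).T; return p[:,1::-1]/p[:,2:]
def tri(obs):
    A=np.zeros((3,3));b=np.zeros(3)
    for f,rc in obs:
        c,d=ray(f,rc); d=d/np.linalg.norm(d); M=np.eye(3)-np.outer(d,d); A+=M;b+=M@c
    return np.linalg.solve(A,b)
def save(f,n,box=None,s=1.5):
    im=f["image"][:,:,::-1]
    if box: im=im[box[0]:box[1],box[2]:box[3]]
    cv2.imwrite("pics/"+n+".png",cv2.resize(im,None,fx=s,fy=s,interpolation=cv2.INTER_CUBIC))
E
python3 - <<'E'
from h import *
np.set_printoptions(precision=3,suppress=True)
Z=dict(boiler=.034,rest=0,v_block=0,end_stop=.05,strap_hinge=.066,strap_knob=.1,paint_jar=0,gear_oil=0,loco_grey=0)
for n in("side","top"):
    f=grab_frame(n); save(f,n+"0")
    print(n,-cam(f)[1].T@cam(f)[2],f["fx"])
    for q,z in Z.items():
        for d in place_of(n,q): print(q,np.round(d["position"],1),round(d["confidence"],2),atz(f,d["position"],z))
s=read_state(); print(s["t"],s["tcp_pos"],s["eef_rot"],s["finger_gap"],s["ft_force"])
E
```

```text
pics
side [ 0.594 -1.463  0.756] 492.5399692311103
boiler [255.9 230. ] 0.71 [ 0.486 -0.275  0.034]
rest [269.5 231.9] 0.82 [ 0.492 -0.292  0.   ]
v_block [216.8 242.6] 0.76 [0.502 0.039 0.   ]
v_block [182.9 302.9] 0.57 [0.724 0.353 0.   ]
v_block [188.9 244.6] 0.57 [0.496 0.279 0.   ]
v_block [189.8 219.5] 0.52 [0.4   0.264 0.   ]
end_stop [190.5 245.8] 0.37 [0.507 0.149 0.05 ]
strap_hinge [166.1 306. ] 0.55 [0.733 0.367 0.066]
strap_hinge [189.6 252.7] 0.53 [0.533 0.122 0.066]
strap_knob [167.1 294.3] 0.58 [0.682 0.264 0.1  ]
strap_knob [172.  263.5] 0.47 [0.568 0.207 0.1  ]
paint_jar [241.2 215.6] 0.4 [ 0.429 -0.134  0.   ]
gear_oil [251.9 270.9] 0.42 [ 0.601 -0.189  0.   ]
loco_grey [192.4 218.9] 0.59 [0.4  0.24 0.  ]
top [0.442 0.029 1.094] 390.106483417773
boiler [219.4 382.2] 0.89 [ 0.486 -0.286  0.034]
rest [219.9 382.6] 0.76 [ 0.486 -0.298  0.   ]
rest [218.2 225.1] 0.26 [0.498 0.142 0.   ]
v_block [216.6 249.2] 0.84 [0.502 0.074 0.   ]
v_block [142.5 138.8] 0.61 [0.72  0.389 0.   ]
end_stop [141.2 120.9] 0.6 [0.712 0.422 0.05 ]
end_stop [216.  222.3] 0.38 [0.502 0.144 0.05 ]
strap_hinge [201.4 231.8] 0.63 [0.539 0.117 0.066]
strap_hinge [133.7 117.1] 0.56 [0.729 0.427 0.066]
strap_knob [150.2 123.7] 0.61 [0.675 0.396 0.1  ]
strap_knob [186.2 227.7] 0.52 [0.575 0.124 0.1  ]
paint_jar [240.4 326. ] 0.52 [ 0.432 -0.138  0.   ]
gear_oil [180.6 338.8] 0.5 [ 0.599 -0.18   0.   ]
loco_grey [251.9 171.7] 0.51 [0.407 0.292 0.   ]
1.0 [ 0.205 -0.617  0.205] [-0.     0.987  0.16   0.   ] 0.09398734357231549 [-0.585 -0.945 -0.266]
```

View pics/top0.png

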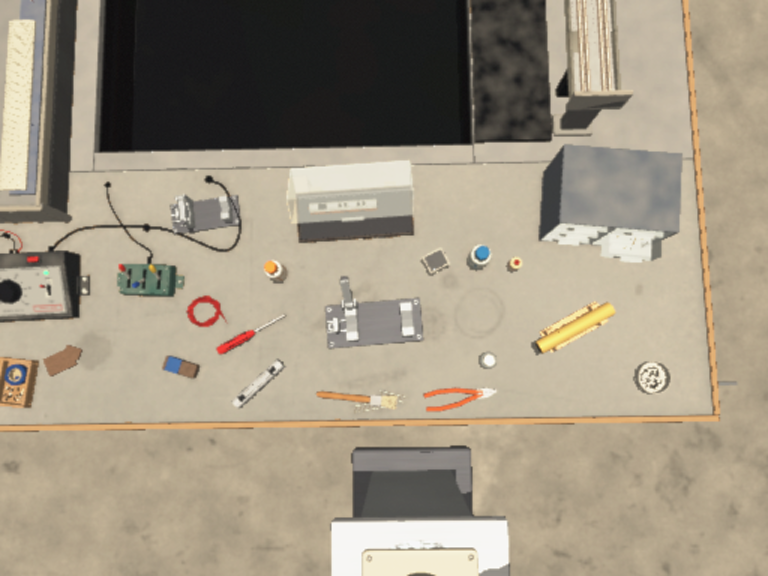

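View pics/side0.png

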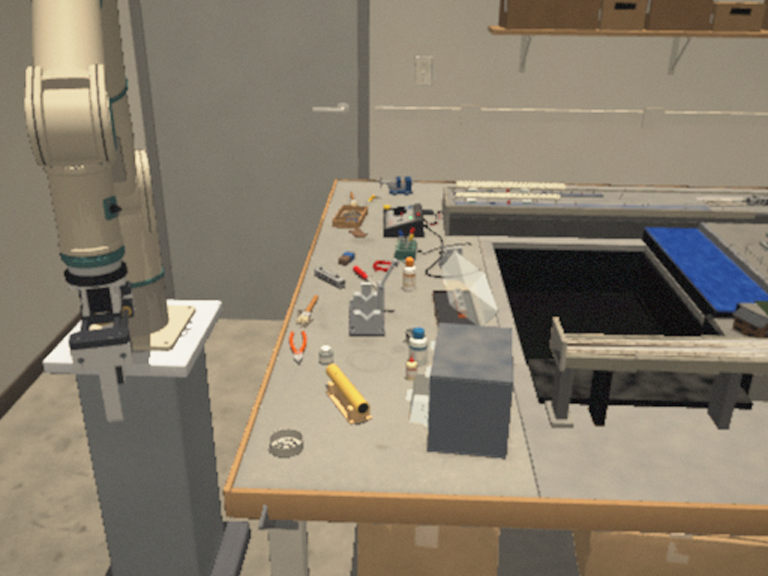

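The top view shows the tube at about (575,328) in the 1.5x picture, the v_block at (375,322) with its stop on the left at (333,323), and the strap upright at (345,290). The side view agrees. I'll measure the yaws next.

Run:
```python
from h import *
np.set_printoptions(precision=4,suppress=True)
f=grab_frame("top"); im=f["image"]
a=cv2.resize(im[185:240,205:290,::-1],None,fx=8,fy=8,interpolation=cv2.INTER_CUBIC); 
g=grab_frame("side"); b=cv2.resize(g["image"][170:230,220:280,::-1],None,fx=8,fy=8,interpolation=cv2.INTER_CUBIC)
cv2.imwrite("pics/vtop.png",a);cv2.imwrite("pics/vside.png",b)
for fr,nm,box in((f,"top",(190,245,345,420)),(g,"side",(230,290,205,255))):
    i=fr["image"][box[0]:box[1],box[2]:box[3]]; hsv=cv2.cvtColor(i,cv2.COLOR_RGB2HSV)
    m=((hsv[...,0]>18)&(hsv[...,0]<30)&(hsv[...,1]>165)&(hsv[...,2]>90)).astype(np.uint8)
    n,l,s,c=cv2.connectedComponentsWithStats(m); k=1+np.argmax(s[1:,4]); ys,xs=np.where(l==k)
    r=cv2.minAreaRect(np.stack([xs+box[2],ys+box[0]],1).astype(np.float32)); p=cv2.boxPoints(r)
    print(nm,s[k],r)
    P=[atz(fr,(y,x),.034)[:2] for x,y in p]; print(np.array(P))
# v-block dark base in top
i=im[185:240,205:290]; hsv=cv2.cvtColor(i,cv2.COLOR_RGB2HSV); print(hsv[30,45],hsv[30,75],hsv[50,60])
m=(hsv[...,2]<110).astype(np.uint8)
n,l,s,c=cv2.connectedComponentsWithStats(m); k=1+np.argmax(s[1:,4]); ys,xs=np.where(l==k)
r=cv2.minAreaRect(np.stack([xs+205,ys+185],1).astype(np.float32)); print(s[k],r)
print(np.array([atz(f,(y,x),.008)[:2] for x,y in cv2.boxPoints(r)]))
```

```text
Traceback (most recent call last):
ValueError: attempt to get argmax of an empty sequence
```

View pics/vtop.png

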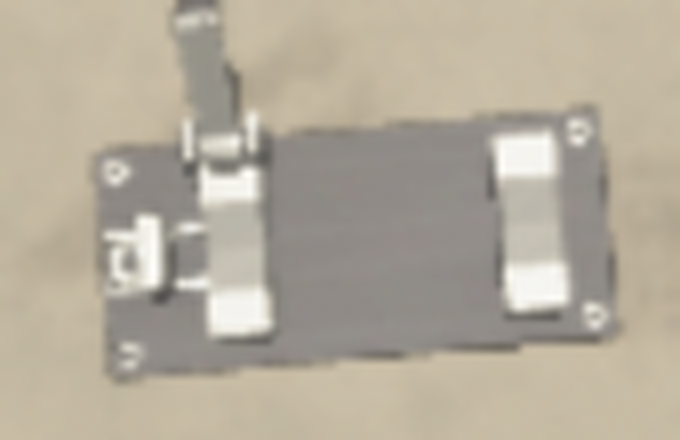

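View pics/vside.png

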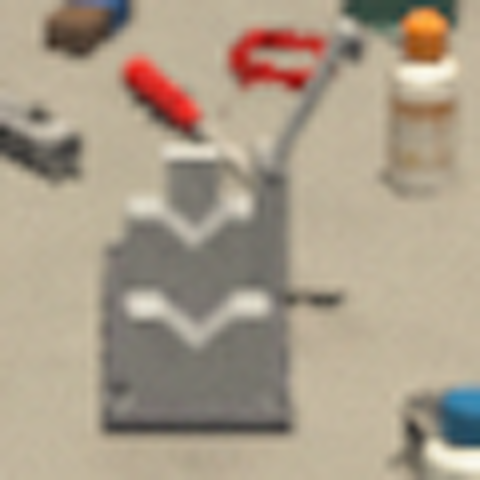

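The crops show the base corners, both yokes, the stop (face at about crop px x=162) and the strap upright, leaning away. I'll fit the v_block pose to these points.

Run:
```python
from h import *
from scipy.optimize import least_squares
np.set_printoptions(precision=4,suppress=True)
f=grab_frame("top"); g=grab_frame("side")
T=[((95,150),(40,100,8)),((595,108),(40,-78,8)),((618,330),(-40,-78,8)),((112,380),(-40,100,8)),
((556,130),(30,-60,47)),((568,302),(-30,-60,47)),((508,310),(-30,-40,47)),((492,137),(30,-40,47)),((270,332),(-30,40,47)),((210,337),(-30,60,47))]
S=[((103,428),(-40,-78,0)),((290,428),(40,-78,0)),((128,300),(-30,-60,47)),((268,300),(30,-60,47)),((197,345),(0,-60,31.5))]
def src(p,o): return np.array([(p[1]+.5)/8-.5+o[0],(p[0]+.5)/8-.5+o[1]])
OT=np.array([src(p,(185,205)) for p,_ in T]);OS=np.array([src(p,(170,220)) for p,_ in S])
PT=np.array([q for _,q in T])/1e3;PS=np.array([q for _,q in S])/1e3
def W(v,P): c,s=np.cos(v[2]),np.sin(v[2]); return P@np.array([[c,s,0],[-s,c,0],[0,0,1]])+[v[0],v[1],0]
for fit in("T","TS","S"):
    def e(v): return np.concatenate([(proj(f,W(v,PT))-OT).ravel() if "T" in fit else [],(proj(g,W(v,PS))-OS).ravel() if "S" in fit else []])
    r=least_squares(e,[.5,.07,0]); print(fit,r.x,np.abs(r.fun).max())
    if fit=="TS": print(r.fun.reshape(-1,2))
    v=r.x
    q=atz(f,src((162,252),(185,205)),.062)-[v[0],v[1],0]; c,s=np.cos(v[2]),np.sin(v[2])
    print("stop local",c*q[0]+s*q[1],-s*q[0]+c*q[1])
for fr,nm,box in((f,"top",(190,245,345,420)),(g,"side",(230,290,205,255))):
    i=fr["image"][box[0]:box[1],box[2]:box[3]]; hsv=cv2.cvtColor(i,cv2.COLOR_RGB2HSV)
    m=((hsv[...,1]>170)&(hsv[...,2]>100)).astype(np.uint8)
    n,l,s,c=cv2.connectedComponentsWithStats(m); 
    if n<2: print(hsv[25:30,25:45:4]); continue
    k=1+np.argmax(s[1:,4]); ys,xs=np.where(l==k)
    rr=cv2.minAreaRect(np.stack([xs+box[2],ys+box[0]],1).astype(np.float32))
    print(nm,s[k],np.array([atz(fr,(y,x),.034)[:2] for x,y in cv2.boxPoints(rr)]))
a=cv2.resize(f["image"][195:240,345:420,::-1],None,fx=8,fy=8,interpolation=cv2.INTER_CUBIC)
b=cv2.resize(g["image"][236:290,205:259,::-1],None,fx=7,fy=7,interpolation=cv2.INTER_CUBIC)
h=max(a.shape[0],b.shape[0]); C=np.zeros((h,a.shape[1]+b.shape[1],3),np.uint8);C[:a.shape[0],:600]=a;C[:b.shape[0],600:]=b
cv2.imwrite("pics/tube.png",cv2.resize(C,(800,int(h*800/C.shape[1]))))
```

```text
T [0.507  0.0637 0.0718] 0.5043911478180405
stop local -0.0010165179325112867 0.0727768233715724
TS [0.5067 0.0643 0.0686] 1.8278810919617001
[[ 0.0792 -0.5875]
 [-0.1274  0.3107]
 [ 0.7245  0.0376]
 [-0.0549 -0.6323]
 [-0.0863 -0.6464]
 [ 0.6541 -0.1619]
 [ 0.2919 -0.1084]
 [-0.3248 -0.0455]
 [ 0.0916 -0.1256]
 [ 0.1037 -0.0628]
 [ 0.9687  0.0472]
 [ 0.8349  0.7806]
 [ 1.8279 -0.128 ]
 [ 1.7439  0.4877]
 [ 0.3604  0.3062]]
stop local -0.0009387703292405803 0.072213901208432
S [0.5065 0.0728 0.0497] 0.7725000653595657
stop local -0.002510071758322451 0.063617485464857
[[[ 17  98 219]
  [ 25  81 247]
  [ 17 126 208]
  [ 21 146 232]
  [ 25 132 246]]

 [[ 25  83 247]
  [ 23  91 246]
  [ 18 147 203]
  [ 23 139 242]
  [ 27 123 247]]

 [[ 26  77 247]
  [ 16 122 211]
  [ 20 148 229]
  [ 25 134 246]
  [ 27 121 247]]

 [[ 24  86 247]
  [ 18 144 198]
  [ 23 141 242]
  [ 27 124 247]
  [ 26 127 247]]

 [[ 16 122 214]
  [ 20 148 226]
  [ 25 133 245]
  [ 27 120 247]
  [ 24 137 244]]]
[[[ 24 151 245]
  [ 19 107 217]
  [ 19  48 197]
  [ 20  48 198]
  [ 20  47 199]]

 [[ 24 153 244]
  [ 22 146 238]
  [ 21  42 196]
  [ 21  49 199]
  [ 22  48 198]]

 [[ 24 158 242]
  [ 24 151 244]
  [ 20  48 197]
  [ 22  49 198]
  [ 20  47 199]]

 [[ 22 158 239]
  [ 25 150 245]
  [ 20  48 196]
  [ 20  51 196]
  [ 20  45 200]]

 [[ 21 160 234]
  [ 25 151 245]
  [ 19  62 207]
  [ 20  48 201]
  [ 20  46 200]]]
```

View pics/tube.png

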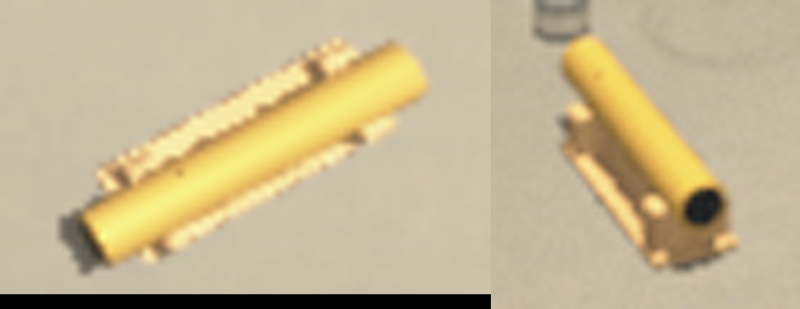

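The tube reads clearly in both crops: its ends in the top view sit at composite px (98,237) and (415,68).

Run:
```python
from h import *
np.set_printoptions(precision=4,suppress=True)
f=grab_frame("top"); g=grab_frame("side")
k=8*800/978; src=lambda x,y:(195+(y+.5)/k-.5,345+(x+.5)/k-.5)
a=atz(f,src(98,237),.034);b=atz(f,src(415,68),.034);d=a-b
print(a,b,np.linalg.norm(d),np.arctan2(-d[0],d[1]),(a+b)/2)
k=7*800/978; o=600*800/978; src=lambda x,y:(236+(y+.5)/k-.5,205+(x-o+.5)/k-.5)
a=atz(g,src(585,54),.036);b=atz(g,src(704,206),.034);d=a-b
print(a,b,np.linalg.norm(d),np.arctan2(-d[0],d[1]),(a+b)/2)
```

```text
[ 0.4565 -0.2241  0.034 ] [ 0.524  -0.3579  0.034 ] 0.14980317070677998 0.46727397347525373 [ 0.4903 -0.291   0.034 ]
[ 0.4552 -0.2189  0.036 ] [ 0.5242 -0.3529  0.034 ] 0.1506962054989947 0.475528034708011 [ 0.4897 -0.2859  0.035 ]
```

Request:
play_rows(
  targets=[94,24,27,0,0.145,94,24,27,0,0.145,94,24,27,0,0.145,94,24,27,0,0.145,94,24,27,0,0.145],
)

```text
t: 1.8
tcp_pos: [0.3259, -0.4808, 0.2057]
eef_rot: [0.0, 0.865, 0.502, 0.0]
ft_force: [0.9, -1.0, -0.0]
finger_gap: 0.0942
```

Request:
play_rows(
  targets=[94,24,27,0,0.145,94,24,27,0,0.145,94,24,27,0,0.145,94,24,27,0,0.145,94,24,27,0,0.145],
)

```text
t: 2.3
tcp_pos: [0.4459, -0.3459, 0.2057]
eef_rot: [0.0, 0.631, 0.776, -0.0]
ft_force: [-0.7, -0.6, 1.0]
finger_gap: 0.094
```

Request:
play_rows(
  targets=[94,24,24,0,0.133,94,24,25,0,0.133,94,0,0,-50,0,94,0,0,-40,0,94,0,0,0,0],
)

```text
t: 2.8
tcp_pos: [0.4892, -0.2962, 0.111]
eef_rot: [-0.005, 0.524, 0.851, -0.0]
ft_force: [-0.6, 0.3, -0.3]
finger_gap: 0.0942
```

Run:
```python
from h import *
s=read_state();n=s["eef_rot"];print(s["t"],s["tcp_pos"],2*np.arctan2(n[2],n[1])-np.pi/2,s["ft_force"])
g=grab_frame("side");save(g,"s1",(190,300,190,330),5)
```

```text
2.8 [ 0.48922275 -0.29616438  0.11101118] 0.46660838013705064 [-0.62792702  0.31653302 -0.27780307]
```

View pics/s1.png

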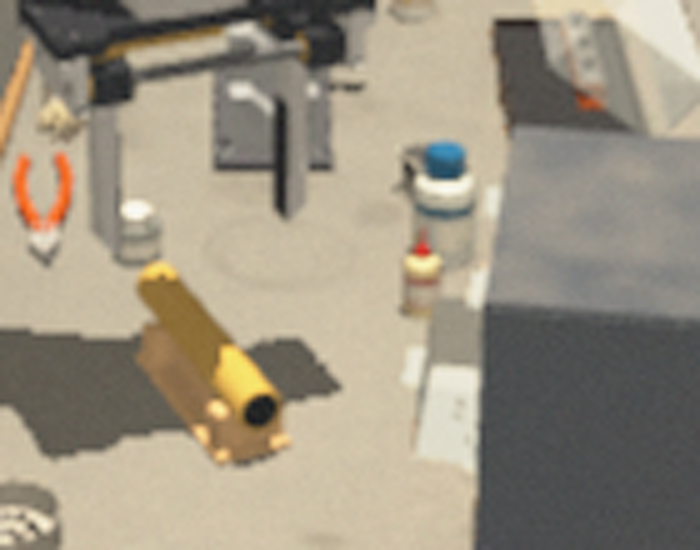

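The fingers straddle the tube line at about (100–300, 200), clear of the bottle and jar. Descending.

Request:
play_rows(
  targets=[94,5,-1,-40,0,94,0,0,-40,0,94,0,0,-15,0,94,0,0,0,0],
)

```text
t: 3.25
tcp_pos: [0.4977, -0.299, 0.0204]
eef_rot: [-0.001, 0.525, 0.851, -0.0]
ft_force: [-0.7, -0.3, 0.1]
finger_gap: 0.0937
```

Request:
play_rows(
  targets=[94,-3,2,-5,0,60,0,0,0,0,30,0,0,0,0,20,0,0,0,0,20,0,0,0,0],
)

```text
t: 3.75
tcp_pos: [0.4954, -0.2971, 0.0161]
eef_rot: [0.001, 0.525, 0.851, 0.0]
ft_force: [-0.4, 0.3, 0.2]
finger_gap: 0.0658
```

Request:
play_rows(
  targets=[20,0,0,0,0,20,0,0,0,0,20,0,0,0,0],
)

```text
t: 4.05
tcp_pos: [0.495, -0.2968, 0.0155]
eef_rot: [-0.0, 0.525, 0.851, 0.0]
ft_force: [-1.6, 0.2, 0.7]
finger_gap: 0.0416
```

Request:
play_rows(
  targets=[15,0,0,0,0,15,0,0,0,0,15,0,0,0,0,15,0,0,0,0,15,0,0,0,0],
)

```text
t: 4.55
tcp_pos: [0.496, -0.2963, 0.0156]
eef_rot: [0.001, 0.524, 0.851, 0.001]
ft_force: [2.7, 1.3, -0.5]
finger_gap: 0.0252
```

Request:
play_rows(
  targets=[15,0,0,10,0,15,0,0,20,0,15,0,0,40,0,15,0,0,40,0,15,0,0,0,0],
)

```text
t: 5.05
tcp_pos: [0.4972, -0.2989, 0.1307]
eef_rot: [0.004, 0.525, 0.851, -0.0]
ft_force: [0.5, -0.9, -2.4]
finger_gap: 0.0252
```

Run:
```python
from h import *
np.set_printoptions(precision=4,suppress=True)
s=read_state();n=s["eef_rot"];print(s["t"],s["tcp_pos"],n,2*np.arctan2(n[2],n[1])-np.pi/2,s["ft_force"],s["moment"],s["finger_gap"])
for c in("side","top"):
    f=grab_frame(c)
    print(c,[(d["position"],d["confidence"],atz(f,d["position"],s["tcp_pos"][2]+.019)) for d in place_of(c,"boiler")])
    if c=="side": save(f,"s2",(190,300,190,330),5)
```

```text
5.05 [ 0.4972 -0.2989  0.1307] [ 0.0041  0.5253  0.8509 -0.0003] 0.4647302471319308 [ 0.5381 -0.9128 -2.3694] [-0.0636 -0.1794 -0.032 ] 0.02517452691559755
side [([220.3, 230.6], 0.81, array([ 0.4896, -0.2816,  0.1497]))]
top [([219.5, 395.2], 0.97, array([ 0.4806, -0.2831,  0.1497]))]
```

View pics/s2.png

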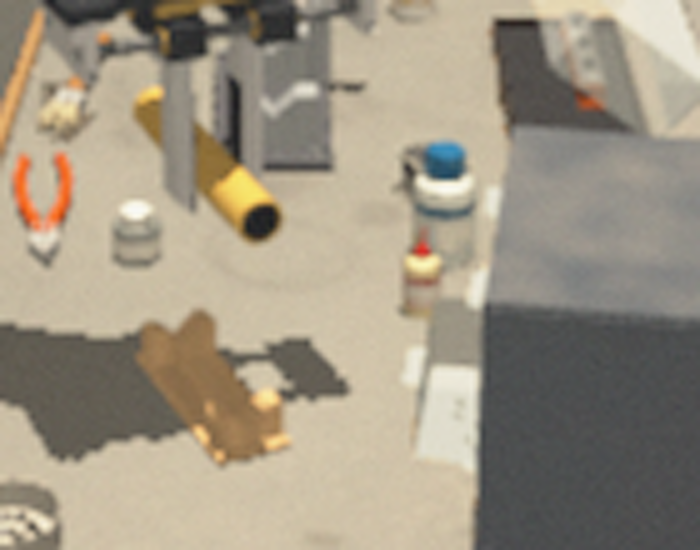

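The tube is held and clear of the rest; its visible end is at crop px (262,220). I'll measure the offset along the grip.

Run:
```python
from h import *
np.set_printoptions(precision=4,suppress=True)
g=grab_frame("side");s=read_state();tc=np.array(s["tcp_pos"]);u=np.array([-np.sin(.465),np.cos(.465),0])
z=tc[2]+.019
for p in((262,220),(152,92)):
    e=atz(g,(190+(p[1]+.5)/5-.5,190+(p[0]+.5)/5-.5),z); print(e,(e-tc)@u,np.cross(u,e-tc)[2])
f=grab_frame("top"); i=f["image"][170:260,340:440]; cv2.imwrite("pics/t2.png",cv2.resize(i[:,:,::-1],None,fx=6,fy=6))
```

```text
[ 0.5241 -0.3423  0.1431] -0.054625413402397134 -0.0071629321134379365
[ 0.4516 -0.193   0.1431] 0.11131683419722121 -0.009282131432101486
```

View pics/t2.png

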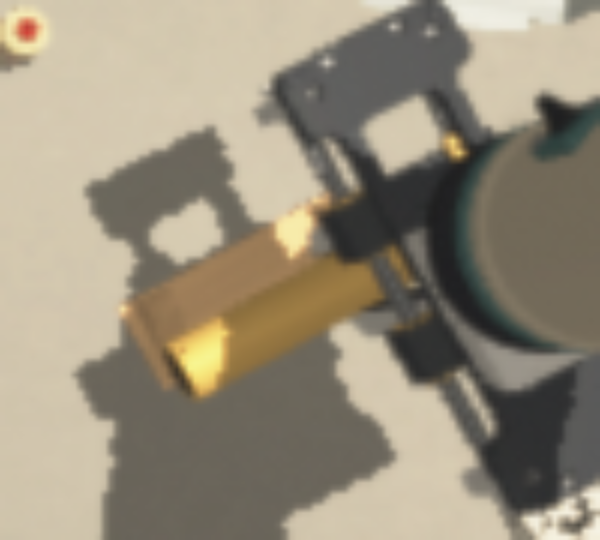

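Run:
```python
from h import *
np.set_printoptions(precision=4,suppress=True)
g=grab_frame("side");f=grab_frame("top");s=read_state();tc=np.array(s["tcp_pos"]);print(tc,s["eef_rot"])
q=2*np.arctan2(s["eef_rot"][2],s["eef_rot"][1])-np.pi/2;u=np.array([-np.sin(q),np.cos(q),0]);print(q)
P=(170+(370.5)/6-.5,340+182.5/6-.5)
for z in(.135,.143,.15): e=atz(f,P,z);print(z,e,(e-tc)@u,np.cross(u,e-tc)[2])
S=lambda p:(190+(p[1]+.5)/5-.5,190+(p[0]+.5)/5-.5)
print(tri([(f,P),(g,S((150,100)))]))
for z in(.04,.143):
  pp=proj(g,np.array([tc+u*a+[0,0,z-tc[2]] for a in(-.065,.085)]));print((pp-190+.5)*5-.5)
```

```text
[ 0.4941 -0.2965  0.1242] [-0.0013  0.5247  0.8513 -0.0001]
0.46603661884802206
0.135 [ 0.4537 -0.2251  0.135 ] 0.08190483777131513 0.004048124840505221
0.143 [ 0.4536 -0.223   0.143 ] 0.08383847664671393 0.003180638235106767
0.15 [ 0.4535 -0.2212  0.15  ] 0.08553041066268793 0.002421587455383102
[ 0.4535 -0.2208  0.1514]
[[401.902  259.242 ]
 [272.5288 157.9875]]
[[231.519  258.8844]
 [113.3936 154.5514]]
```

Offsets agree: the gripper sits about 9.5 mm behind the tube's centre. Carrying to above the Vs.

Request:
play_rows(
  targets=[15,1,20,10,0,15,1,34,0,-0.05,15,1,34,0,-0.05,15,1,34,0,-0.05,15,2,34,0,-0.05],
)

```text
t: 5.95
tcp_pos: [0.5006, -0.1378, 0.1358]
eef_rot: [-0.0, 0.607, 0.794, 0.0]
ft_force: [-0.2, 0.0, -2.2]
finger_gap: 0.0251
```

Request:
play_rows(
  targets=[15,2,34,0,-0.05,15,2,34,0,-0.05,15,2,34,0,-0.05,15,1,34,0,-0.045,15,1,30,0,0],
)

```text
t: 6.45
tcp_pos: [0.5082, 0.0289, 0.1359]
eef_rot: [-0.0, 0.681, 0.732, 0.0]
ft_force: [-0.0, -1.4, -1.7]
finger_gap: 0.0254
```

Request:
play_rows(
  targets=[15,0,18,0,0,15,0,0,0,0,15,0,0,0,0,15,0,0,0,0],
)

```text
t: 6.85
tcp_pos: [0.5087, 0.0419, 0.1355]
eef_rot: [0.0, 0.682, 0.731, -0.0]
ft_force: [-0.3, -0.2, -2.3]
finger_gap: 0.0253
```

Run:
```python
from h import *
s=read_state();n=s["eef_rot"];print(s["t"],s["tcp_pos"],n,2*np.arctan2(n[2],n[1])-np.pi/2,s["ft_force"],s["finger_gap"])
f=grab_frame("top");g=grab_frame("side")
a=cv2.resize(f["image"][170:250,190:290,::-1],None,fx=4,fy=4,interpolation=cv2.INTER_CUBIC)
b=cv2.resize(g["image"][150:230,210:310,::-1],None,fx=4,fy=4,interpolation=cv2.INTER_CUBIC)
cv2.imwrite("pics/p3.png",np.hstack([a,b]))
```

```text
6.85 [0.50866587 0.04194065 0.13550724] [ 1.23702063e-04  6.82108296e-01  7.31251028e-01 -4.37340513e-04] 0.06951232040038513 [-0.25849127 -0.15889957 -2.28492742] 0.025294507906250038
```

View pics/p3.png

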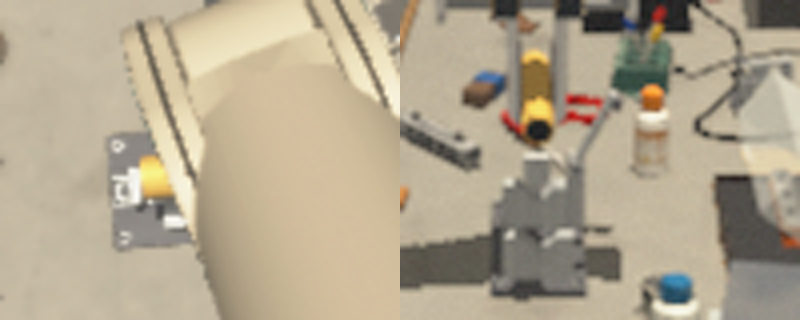

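The tube hangs centred over the Vs, its end at about (155,178), short of the stop. Lowering now.

Request:
play_rows(
  targets=[15,0,0,-30,0,15,0,0,-30,0,15,0,0,-25,0,15,0,0,0,0,15,0,0,0,0],
)

```text
t: 7.45
tcp_pos: [0.509, 0.0426, 0.0506]
eef_rot: [-0.0, 0.682, 0.731, -0.0]
ft_force: [0.2, 0.2, -0.2]
finger_gap: 0.0252
```

Run:
```python
from h import *
s=read_state();print(s["t"],s["tcp_pos"],s["ft_force"])
f=grab_frame("top");g=grab_frame("side")
a=cv2.resize(f["image"][185:240,205:265,::-1],(360,330),interpolation=cv2.INTER_CUBIC)
b=cv2.resize(g["image"][170:225,220:280,::-1],(360,330),interpolation=cv2.INTER_CUBIC)
cv2.imwrite("pics/p4.png",np.hstack([a,b]))
```

```text
7.45 [0.50897432 0.04257872 0.05060948] [ 0.20301654  0.18506574 -0.2183019 ]
```

View pics/p4.png

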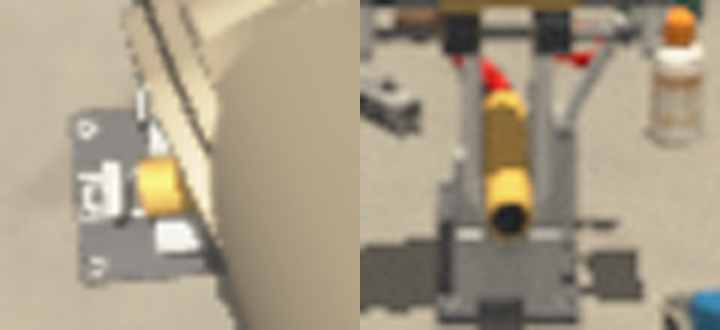

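The tube end is at about (140,185), centred between the yoke tops and about 7–10 mm short of the stop plate (120,190). In the side view the tube is centred over the V at (508,220).

Request:
play_rows(
  targets=[15,0,0,-12,0,15,0,0,0,0,15,0,0,-3,0,15,0,0,0,0],
)

```text
t: 7.95
tcp_pos: [0.5089, 0.0431, 0.0353]
eef_rot: [-0.0, 0.682, 0.732, -0.0]
ft_force: [0.1, -0.2, -1.6]
finger_gap: 0.0254
```

Request:
play_rows(
  targets=[15,0,0,-2,0,15,0,0,0,0],
)

```text
t: 8.15
tcp_pos: [0.5091, 0.0432, 0.0334]
eef_rot: [0.0, 0.682, 0.732, 0.0]
ft_force: [0.3, -0.4, -1.3]
finger_gap: 0.0255
```

Request:
play_rows(
  targets=[15,0,0,-1,0,15,0,0,0,0],
)

```text
t: 8.35
tcp_pos: [0.5092, 0.0432, 0.0325]
eef_rot: [0.0, 0.682, 0.732, 0.0]
ft_force: [-0.3, 0.3, -1.4]
finger_gap: 0.0252
```

Request:
play_rows(
  targets=[15,0,0,-1,0,15,0,0,0,0],
)

```text
t: 8.55
tcp_pos: [0.5096, 0.0433, 0.0318]
eef_rot: [0.0, 0.682, 0.732, 0.0]
ft_force: [1.6, 0.9, 2.2]
finger_gap: 0.0252
```

Request:
play_rows(
  targets=[15,0.5,0,-0.7,0,15,0,0,0,0],
)

```text
t: 8.75
tcp_pos: [0.5098, 0.0433, 0.0315]
eef_rot: [0.0, 0.682, 0.732, 0.0]
ft_force: [-1.1, -0.8, 7.6]
finger_gap: 0.0255
```

Seated on both flanks. Relieving the down-force, then sliding towards the stop while still gripping.

Request:
play_rows(
  targets=[15,0,0,0.6,0,15,0,2,0,0,15,-0.2,2,0,0,15,0,0,0,0],
)

```text
t: 9.15
tcp_pos: [0.5096, 0.0462, 0.0315]
eef_rot: [0.001, 0.682, 0.731, -0.0]
ft_force: [1.3, -4.1, 3.6]
finger_gap: 0.0253
```

Request:
play_rows(
  targets=[15,0,1,0,0,15,0,0,0,0],
)

```text
t: 9.35
tcp_pos: [0.5096, 0.0473, 0.0315]
eef_rot: [0.0, 0.682, 0.731, -0.0]
ft_force: [0.9, -4.5, 4.7]
finger_gap: 0.0251
```

Request:
play_rows(
  targets=[15,0,0.7,0.2,0,15,0,0,0,0],
)

```text
t: 9.55
tcp_pos: [0.5094, 0.0488, 0.0316]
eef_rot: [0.0, 0.682, 0.732, 0.0]
ft_force: [0.2, -4.1, 3.5]
finger_gap: 0.0251
```

Request:
play_rows(
  targets=[15,0,0.7,0,0,15,0,0,0,0],
)

```text
t: 9.75
tcp_pos: [0.5093, 0.0496, 0.0315]
eef_rot: [-0.0, 0.682, 0.732, 0.0]
ft_force: [1.4, -3.9, 2.0]
finger_gap: 0.0254
```

Request:
play_rows(
  targets=[15,-0.1,0.7,0,0,15,0,0,0,0],
)

```text
t: 9.95
tcp_pos: [0.5092, 0.0504, 0.0316]
eef_rot: [-0.0, 0.682, 0.732, 0.0]
ft_force: [1.7, -3.5, 2.3]
finger_gap: 0.0248
```

Request:
play_rows(
  targets=[15,-0.1,0.6,0,0,15,0,0,0,0],
)

```text
t: 10.15
tcp_pos: [0.5092, 0.0511, 0.0316]
eef_rot: [-0.0, 0.682, 0.732, 0.0]
ft_force: [1.4, -3.3, 2.6]
finger_gap: 0.0252
```

Request:
play_rows(
  targets=[15,-0.1,0.6,0,0,15,0,0,0,0],
)

```text
t: 10.35
tcp_pos: [0.5092, 0.0517, 0.0316]
eef_rot: [0.0, 0.681, 0.732, 0.0]
ft_force: [2.3, -3.4, 1.8]
finger_gap: 0.0249
```

Request:
play_rows(
  targets=[15,0,0.6,0,0,15,0,0,0,0],
)

```text
t: 10.55
tcp_pos: [0.5091, 0.0522, 0.0316]
eef_rot: [0.0, 0.682, 0.732, 0.0]
ft_force: [2.6, -3.4, 2.2]
finger_gap: 0.0252
```

Request:
play_rows(
  targets=[15,0,0.6,0,0,15,0,0,0,0],
)

```text
t: 10.75
tcp_pos: [0.5091, 0.0527, 0.0316]
eef_rot: [0.0, 0.682, 0.732, 0.0]
ft_force: [1.4, -3.8, 2.5]
finger_gap: 0.0255
```

Request:
play_rows(
  targets=[15,0,0.5,0,0,15,0,0,0,0],
)

```text
t: 10.95
tcp_pos: [0.509, 0.0531, 0.0316]
eef_rot: [0.0, 0.682, 0.732, -0.0]
ft_force: [1.4, -4.5, 3.4]
finger_gap: 0.0252
```

Request:
play_rows(
  targets=[15,0,0.5,0,0,15,0,0,0,0],
)

```text
t: 11.15
tcp_pos: [0.509, 0.0531, 0.0316]
eef_rot: [0.0, 0.682, 0.732, -0.0]
ft_force: [1.9, -4.9, 3.1]
finger_gap: 0.0256
```

Run:
```python
from h import *
s=read_state();print(s["t"],s["tcp_pos"],s["ft_force"])
f=grab_frame("top");g=grab_frame("side")
a=cv2.resize(f["image"][195:230,205:245,::-1],(480,420),interpolation=cv2.INTER_CUBIC)
cv2.imwrite("pics/p5.png",a)
```

```text
11.15 [0.50904135 0.05308377 0.03159224] [ 1.91197602 -4.91268006  3.14844852]
```

View pics/p5.png

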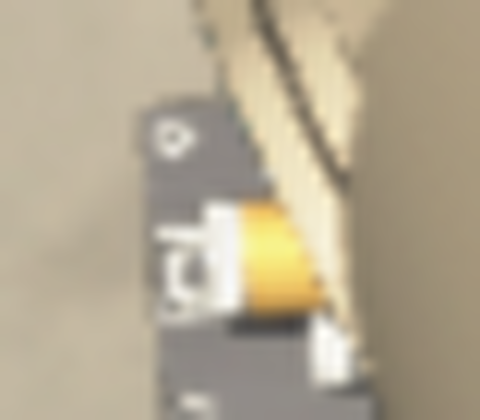

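The tube end now meets the stop plate at about (240,255), and the TCP has stopped advancing. A little more push for the bearing force.

Request:
play_rows(
  targets=[15,0,0.5,0,0,15,0,0,0,0],
)

```text
t: 11.45
tcp_pos: [0.509, 0.0531, 0.0316]
eef_rot: [0.0, 0.682, 0.732, -0.0]
ft_force: [2.2, -5.9, 2.3]
finger_gap: 0.0251
```

Request:
play_rows(
  targets=[15,0,0.5,0,0,15,0,0,0,0],
)

```text
t: 11.65
tcp_pos: [0.509, 0.0531, 0.0316]
eef_rot: [0.001, 0.682, 0.731, -0.001]
ft_force: [2.1, -5.5, 3.5]
finger_gap: 0.0253
```

Request:
play_rows(
  targets=[15,0,0.8,0,0,15,0,0,0,0],
)

```text
t: 11.85
tcp_pos: [0.509, 0.0531, 0.0316]
eef_rot: [0.001, 0.682, 0.731, -0.001]
ft_force: [2.5, -8.0, 3.0]
finger_gap: 0.0252
```

Request:
play_rows(
  targets=[15,0,0.6,0,0,15,0,0,0,0],
)

```text
t: 12.05
tcp_pos: [0.509, 0.0531, 0.0316]
eef_rot: [0.001, 0.682, 0.731, -0.001]
ft_force: [3.5, -10.2, 3.1]
finger_gap: 0.0253
```

Request:
play_rows(
  targets=[15,0.5,-1.2,0.3,0,15,0.3,-1,0.2,0,15,0,0,0,0],
)

```text
t: 12.35
tcp_pos: [0.5091, 0.0531, 0.0317]
eef_rot: [-0.0, 0.682, 0.732, -0.001]
ft_force: [1.6, -5.8, -0.5]
finger_gap: 0.0252
```

Request:
play_rows(
  targets=[15,0.4,-1,0,0,15,0,0,0,0],
)

```text
t: 12.55
tcp_pos: [0.5091, 0.0531, 0.0317]
eef_rot: [-0.001, 0.681, 0.732, -0.001]
ft_force: [-1.5, -2.2, -1.2]
finger_gap: 0.0251
```

Small residuals now. Opening the fingers gently, then lifting.

Request:
play_rows(
  targets=[30,0,-0.4,0,0,45,0,0,0,0,60,0,0,0,0,60,0,0,0,0,60,0,0,0,0],
)

```text
t: 13.05
tcp_pos: [0.5102, 0.0528, 0.0321]
eef_rot: [-0.0, 0.681, 0.732, 0.0]
ft_force: [0.1, 0.3, 0.3]
finger_gap: 0.0578
```

Request:
play_rows(
  targets=[60,0,0,15,0,60,0,0,40,0,60,0,0,50,0,60,0,0,40,0,60,0,0,0,0],
)

```text
t: 13.55
tcp_pos: [0.5139, 0.0534, 0.1822]
eef_rot: [0.003, 0.682, 0.732, 0.004]
ft_force: [-0.5, -0.4, 0.0]
finger_gap: 0.0599
```

Request:
play_rows(
  targets=[0,-30,-45,0,0,0,-30,-45,0,0,0,-30,-45,0,0,0,0,-45,0,0,0,0,0,0,0],
)

```text
t: 14.05
tcp_pos: [0.4252, -0.1237, 0.1765]
eef_rot: [0.0, 0.685, 0.728, -0.001]
ft_force: [0.4, -0.6, -0.9]
finger_gap: 0.0237
```

Run:
```python
from h import *
np.set_printoptions(precision=4,suppress=True)
s=read_state();print(s["t"],s["tcp_pos"],s["eef_rot"],s["ft_force"],s["finger_gap"])
f=grab_frame("top");kt=place_of("top","strap_knob");ht=place_of("top","strap_hinge")
g=grab_frame("side");ks=place_of("side","strap_knob");hs=place_of("side","strap_hinge")
for l in(kt,ht,ks,hs): print([(np.round(d["position"],1),round(d["confidence"],2)) for d in l])
for a in kt:
  for b in ks:
    P=tri([(f,a["position"]),(g,b["position"])]); print("knob",P)
a=cv2.resize(f["image"][180:240,205:290,::-1],(510,360),interpolation=cv2.INTER_CUBIC)
b=cv2.resize(g["image"][165:225,220:265,::-1],(270,360),interpolation=cv2.INTER_CUBIC)
cv2.imwrite("pics/p6.png",np.hstack([a,b]))
for z in(.062,):
  pass
```

```text
14.05 [ 0.4252 -0.1237  0.1765] [ 0.0005  0.6853  0.7282 -0.0014] [ 0.3953 -0.6302 -0.9267] 0.023704820119206084
[(array([186.7, 228.9]), 0.46), (array([146.4, 122.2]), 0.46)]
[(array([134., 120.]), 0.6), (array([199. , 231.6]), 0.55)]
[(array([175.7, 263.7]), 0.62), (array([163.9, 295.6]), 0.4), (array([194.5, 253.1]), 0.31)]
[(array([192.7, 252.7]), 0.39), (array([165.2, 306.8]), 0.35), (array([269.3, 233.4]), 0.15)]
knob [0.571  0.1193 0.1207]
knob [0.6228 0.1161 0.1606]
knob [0.5573 0.1232 0.051 ]
knob [0.6325 0.4111 0.0265]
knob [0.6952 0.4158 0.0564]
knob [ 0.6194  0.4286 -0.0524]
```

View pics/p6.png

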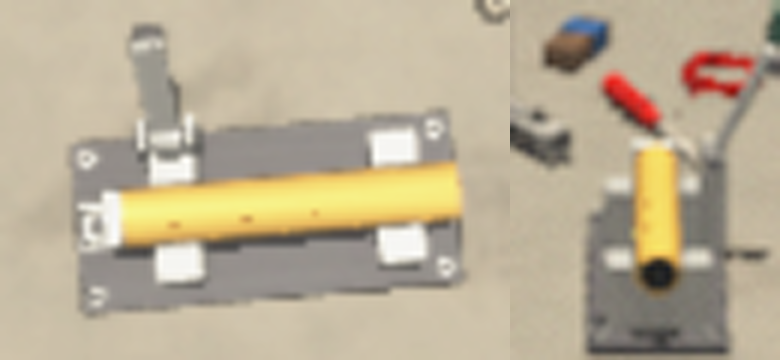

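p6 shows the tube seated in both Vs with its end on the stop at about (118,218) and the strap still open. The triangulated knob, (0.571, 0.119, 0.121), matches the model at a ≈ 1.9. I'll turn the jaws along the block's y, since a box about 0.18 m high stands behind the block. Then I'll go in behind the knob.

Request:
play_rows(
  targets=[0,0,0,35,0.15,0,0,0,40,0.15,0,20,24,0,0.15,0,20,24,0,0.15,0,20,24,0,0.15],
)

```text
t: 14.85
tcp_pos: [0.4878, -0.0433, 0.2526]
eef_rot: [0.001, 0.363, 0.932, 0.0]
ft_force: [0.3, -0.5, -0.1]
finger_gap: 0.0006
```

Request:
play_rows(
  targets=[0,20,24,0,0.15,0,20,24,0,0.15,0,20,24,0,0.15,0,20,24,0,0.15,0,20,37,0,0.15],
)

```text
t: 15.35
tcp_pos: [0.5877, 0.0881, 0.2516]
eef_rot: [-0.0, -0.003, 1.0, -0.001]
ft_force: [0.1, 0.8, 0.2]
finger_gap: 0.0004
```

Request:
play_rows(
  targets=[0,20,37,0,0.08,0,0,0,0,0,0,0,0,0,0],
)

```text
t: 15.65
tcp_pos: [0.6063, 0.1269, 0.2514]
eef_rot: [-0.001, -0.042, 0.999, 0.0]
ft_force: [0.2, -0.4, 0.0]
finger_gap: 0.0003
```

Run:
```python
from h import *
s=read_state();n=s["eef_rot"];print(s["t"],s["tcp_pos"],n,2*np.arctan2(n[2],n[1])-np.pi/2,s["ft_force"],s["joint_positions"])
```

```text
15.65 [0.60626826 0.12690295 0.25141971] [-6.75407631e-04 -4.18049458e-02  9.99125546e-01  1.83531321e-04] 1.6544306116139484 [ 0.20191648 -0.35895196  0.0499687 ] [ 0.17070981  0.62383258 -0.72043411  1.53515731  0.43501019  1.14947302
  1.0178153 ]
```

Request:
play_rows(
  targets=[0,1,-8,-40,0,0,0,0,-40,0,0,0,0,-30,0,0,0,0,-29,0,0,0,0,0,0],
)

```text
t: 16.15
tcp_pos: [0.6047, 0.1138, 0.1095]
eef_rot: [-0.004, -0.039, 0.999, -0.002]
ft_force: [-0.2, -0.6, 0.1]
finger_gap: 0.0005
```

Request:
play_rows(
  targets=[0,-12,0,0,0,0,-6,0,0,0,0,0,0,0,0],
)

```text
t: 16.45
tcp_pos: [0.5903, 0.1163, 0.1147]
eef_rot: [0.001, -0.04, 0.999, -0.0]
ft_force: [-0.2, -0.5, -1.0]
finger_gap: 0.0006
```

Request:
play_rows(
  targets=[0,-10,0,0,0,0,-10,-0.5,0,0,0,-10,-0.5,0,0,0,0,0,0,0],
)

```text
t: 16.85
tcp_pos: [0.5606, 0.116, 0.1146]
eef_rot: [0.001, -0.04, 0.999, 0.0]
ft_force: [1.7, 1.8, 2.5]
finger_gap: 0.0004
```

Request:
play_rows(
  targets=[0,-8,-0.6,0,0,0,-8,-0.6,0,0,0,-8,-0.6,0,0,0,-8,-0.6,0,0,0,0,0,0,0],
)

```text
t: 17.35
tcp_pos: [0.5256, 0.1126, 0.1124]
eef_rot: [-0.002, -0.04, 0.999, -0.001]
ft_force: [0.2, 0.1, -0.8]
finger_gap: 0.0005
```

Run:
```python
from h import *
np.set_printoptions(precision=4,suppress=True)
s=read_state();print(s["t"],s["tcp_pos"],s["ft_force"])
for i in range(2):
  f=grab_frame("top");kt=place_of("top","strap_knob");g=grab_frame("side");ks=place_of("side","strap_knob")
  for a in kt:
    for b in ks: print(np.round(a["position"]),np.round(b["position"]),round(a["confidence"],2),round(b["confidence"],2),tri([(f,a["position"]),(g,b["position"])]))
```

```text
17.35 [0.5256 0.1126 0.1124] [ 0.2362  0.108  -0.7993]
[150. 123.] [166. 294.] 0.46 0.54 [0.6885 0.4157 0.0492]
[150. 123.] [176. 245.] 0.46 0.43 [0.5879 0.3901 0.0448]
[148. 125.] [174. 244.] 0.41 0.6 [0.5861 0.3793 0.0577]
[148. 125.] [164. 296.] 0.41 0.53 [0.6939 0.409  0.0563]
```

Run:
```python
from h import *
g=grab_frame("side")
for d in place_of("side","strap_knob")+place_of("side","strap"):
    c,r=ray(g,d["position"]); t=(.115-c[1])/r[1]; print(d["position"],d["confidence"],c+r*t)
for a in(1.3,1.1,.9,.7,.5): 
    x,z=.034-.066*np.cos(a)+.011*np.sin(a),.066+.066*np.sin(a)+.011*np.cos(a)
    print(a,.508+x*.9975-.0035,z)
```

```text
Traceback (most recent call last):
ValueError: it knows: boiler, end_stop, gear_oil, loco_grey, paint_jar, rest, strap_hinge, strap_knob, v_block
```

Run:
```python
from h import *
g=grab_frame("side")
for d in place_of("side","strap_knob"):
    c,r=ray(g,d["position"]); t=(.115-c[1])/r[1]; print(d["position"],d["confidence"],c+r*t)
for a in(1.3,1.1,.9,.7,.5): 
    x,z=.034-.066*np.cos(a)+.011*np.sin(a),.066+.066*np.sin(a)+.011*np.cos(a)
    print(a,.508+x*.9975-.0035,z)
```

```text
[164.6, 294.9] 0.38 [0.67629169 0.115      0.16565993]
1.3 0.5313768568069905 0.13253732735240523
1.1 0.5183312721042213 0.1298092430997361
0.9 0.5060863622547884 0.12453728568639122
0.7 0.4951302931733413 0.11693163141781698
0.5 0.4858998487602819 0.1072954937286715
```

Request:
play_rows(
  targets=[0,-6,-0.4,0,0,0,-6,-0.4,0,0,0,0,0,0,0],
)

```text
t: 18.25
tcp_pos: [0.517, 0.1127, 0.1135]
eef_rot: [0.001, -0.04, 0.999, 0.0]
ft_force: [3.7, 0.7, -1.6]
finger_gap: 0.0004
```

Request:
play_rows(
  targets=[0,3,0,20,0,0,0,0,15,0,0,0,0,0,0],
)

```text
t: 18.55
tcp_pos: [0.5193, 0.1129, 0.1495]
eef_rot: [0.001, -0.04, 0.999, 0.0]
ft_force: [-0.3, 0.4, -0.2]
finger_gap: 0.0007
```

Run:
```python
from h import *
s=read_state();print(s["t"],s["tcp_pos"],s["ft_force"])
for i in range(2):
  g=grab_frame("side")
  for d in place_of("side","strap_knob"):
    c,r=ray(g,d["position"]); t=(.113-c[1])/r[1]; print(d["position"],d["confidence"],c+r*t)
  f=grab_frame("top")
  for d in place_of("top","strap_knob"): print("top",d["position"],d["confidence"],atz(f,d["position"],.12))
```

```text
18.55 [0.51931493 0.11291329 0.14952129] [-0.30937768  0.37563698 -0.18143502]
[176.7, 242.5] 0.46 [0.4976163  0.113      0.11762592]
[189.7, 254.3] 0.38 [0.5388445  0.113      0.06973304]
[161.8, 295.8] 0.35 [0.67879687 0.113      0.17659503]
top [149.6, 125.3] 0.44 [0.67185712 0.3840344  0.12      ]
[174.7, 243.5] 0.45 [0.50107646 0.113      0.12514227]
[164.3, 296.2] 0.44 [0.68054881 0.113      0.16759824]
top [150.5, 124.6] 0.51 [0.66954573 0.38578306 0.12      ]
```

Request:
play_rows(
  targets=[0,-20,0,0,0,0,-1,0,-15,0,0,-2,0,-6,0,0,0,0,0,0],
)

```text
t: 19.35
tcp_pos: [0.495, 0.1122, 0.1264]
eef_rot: [-0.001, -0.04, 0.999, -0.0]
ft_force: [-0.7, 0.4, 1.8]
finger_gap: 0.0004
```

Request:
play_rows(
  targets=[0,-4,0,-6,0,0,-4,-0.5,-6,0,0,-3,0,-5,0,0,0,0,0,0],
)

```text
t: 19.75
tcp_pos: [0.4823, 0.1113, 0.1097]
eef_rot: [-0.002, -0.04, 0.999, -0.001]
ft_force: [-2.3, -1.0, 3.5]
finger_gap: 0.0005
```

Request:
play_rows(
  targets=[0,-2,0,-5,0,0,-2,0,-5,0,0,-2,0,-5,0,0,-1,0,-4,0,0,0,0,0,0],
)

```text
t: 20.25
tcp_pos: [0.4779, 0.1119, 0.0908]
eef_rot: [-0.0, -0.04, 0.999, 0.0]
ft_force: [-0.6, -0.3, 0.2]
finger_gap: 0.0004
```

Request:
play_rows(
  targets=[0,-1,0,-3,0,0,-1,0,-3,0,0,0,0,0,0],
)

```text
t: 20.55
tcp_pos: [0.4768, 0.1122, 0.085]
eef_rot: [0.001, -0.04, 0.999, 0.0]
ft_force: [0.8, -0.1, 0.7]
finger_gap: 0.0002
```

Request:
play_rows(
  targets=[0,-0.5,0,-2,0,0,0,0,0,0],
)

```text
t: 20.75
tcp_pos: [0.4762, 0.1122, 0.0831]
eef_rot: [0.001, -0.04, 0.999, 0.0]
ft_force: [0.4, -1.1, 0.9]
finger_gap: 0.0003
```

Request:
play_rows(
  targets=[0,-0.5,0,-2,0,0,0,0,0,0],
)

```text
t: 20.95
tcp_pos: [0.4755, 0.1122, 0.0811]
eef_rot: [0.0, -0.04, 0.999, 0.0]
ft_force: [0.5, -0.4, 1.3]
finger_gap: 0.0003
```

Run:
```python
from h import *
s=read_state();print(s["t"],s["tcp_pos"],s["ft_force"])
for i in range(3):
  g=grab_frame("side")
  for d in place_of("side","strap_knob"):
    c,r=ray(g,d["position"]); t=(.112-c[1])/r[1]; print(np.round(d["position"],1),d["confidence"],c+r*t)
```

```text
20.95 [0.47545868 0.11217632 0.0810585 ] [ 0.47253113 -0.43045655  1.3131051 ]
[165.4 296.4] 0.6 [0.6813484  0.112      0.16400468]
[187.6 234.6] 0.56 [0.47003211 0.112      0.07636429]
[243.2 218. ] 0.25 [ 0.40708409  0.112      -0.14805943]
[186.5 235.4] 0.59 [0.47285841 0.112      0.08060974]
[162.5 293.6] 0.51 [0.67141048 0.112      0.1742651 ]
[241.6 217.6] 0.37 [ 0.40575335  0.112      -0.14135628]
[186.7 234.8] 0.47 [0.47075678 0.112      0.07979761]
[162.7 295.9] 0.45 [0.67922392 0.112      0.17372669]
```

The knob is found at about (0.471, 0.112, 0.079), nearly closed. Fine steps now.

Request:
play_rows(
  targets=[0,-0.3,0,-1.5,0,0,0,0,0,0],
)

```text
t: 21.45
tcp_pos: [0.4747, 0.1121, 0.0795]
eef_rot: [0.0, -0.04, 0.999, 0.0]
ft_force: [1.0, 0.7, 1.2]
finger_gap: 0.0002
```

Request:
play_rows(
  targets=[0,0,0,-1,0,0,0,0,0,0],
)

```text
t: 21.65
tcp_pos: [0.4745, 0.1121, 0.0785]
eef_rot: [-0.0, -0.04, 0.999, 0.0]
ft_force: [0.7, 0.6, 1.1]
finger_gap: 0.0002
```

Request:
play_rows(
  targets=[0,0,0,-0.8,0,0,0,0,0,0],
)

```text
t: 21.85
tcp_pos: [0.4744, 0.1121, 0.0777]
eef_rot: [-0.0, -0.04, 0.999, 0.0]
ft_force: [-0.3, 1.6, 1.6]
finger_gap: 0.0001
```

Request:
play_rows(
  targets=[0,0,0,-0.7,0,0,0,0,0,0],
)

```text
t: 22.05
tcp_pos: [0.4743, 0.1121, 0.077]
eef_rot: [-0.0, -0.04, 0.999, 0.0]
ft_force: [-0.9, 2.1, 2.3]
finger_gap: 0.0004
```

Request:
play_rows(
  targets=[0,0,0,-0.5,0,0,0,0,0,0],
)

```text
t: 22.25
tcp_pos: [0.4743, 0.112, 0.0767]
eef_rot: [-0.0, -0.04, 0.999, -0.0]
ft_force: [-0.6, 0.9, 5.1]
finger_gap: 0.0004
```

Request:
play_rows(
  targets=[0,0,0,-0.3,0,0,0,0,0,0],
)

```text
t: 22.45
tcp_pos: [0.4743, 0.1121, 0.0766]
eef_rot: [-0.0, -0.04, 0.999, -0.0]
ft_force: [-2.1, 1.1, 7.5]
finger_gap: 0.0003
```

Request:
play_rows(
  targets=[0,0,0,-0.1,0,0,0,0,0,0,0,0,0,0,0],
)

```text
t: 22.75
tcp_pos: [0.4743, 0.1121, 0.0766]
eef_rot: [-0.0, -0.04, 0.999, -0.0]
ft_force: [-3.3, 1.0, 8.8]
finger_gap: 0.0007
```

Request:
play_rows(
  targets=[0,0,0,0.5,0,0,0,0,0.5,0,0,0,0,2,0,0,0,0,10,0,0,0,0,30,0],
)

```text
t: 23.25
tcp_pos: [0.473, 0.1111, 0.1183]
eef_rot: [-0.002, -0.04, 0.999, -0.001]
ft_force: [0.5, 0.4, -0.2]
finger_gap: 0.0004
```

Request:
play_rows(
  targets=[0,0,0,40,0,0,-20,-45,20,0,0,-20,-45,0,0,0,-20,-45,0,0,0,-20,-45,0,0],
)

```text
t: 23.75
tcp_pos: [0.3951, -0.0671, 0.1787]
eef_rot: [0.0, -0.04, 0.999, -0.0]
ft_force: [0.8, -0.9, 0.1]
finger_gap: 0.0005
```

Request:
play_rows(
  targets=[0,0,-45,0,0,0,0,-45,0,0,0,0,0,0,0,0,0,0,0,0],
)

```text
t: 24.15
tcp_pos: [0.3956, -0.1563, 0.1783]
eef_rot: [0.0, -0.038, 0.999, 0.0]
ft_force: [-0.6, 1.0, -0.3]
finger_gap: 0.0006
```

Run:
```python
from h import *
np.set_printoptions(precision=4,suppress=True)
s=read_state();print(s["t"],s["tcp_pos"],s["ft_force"])
for i in range(3):
  f=grab_frame("top");kt=place_of("top","strap_knob");bt=place_of("top","boiler");et=place_of("top","end_stop")
  g=grab_frame("side");ks=place_of("side","strap_knob");bs=place_of("side","boiler")
  for a in kt:
    for b in ks:
      P=tri([(f,a["position"]),(g,b["position"])])
      if abs(P[1]-.11)<.03: print("knob",P)
  print("boiler",tri([(f,bt[0]["position"]),(g,bs[0]["position"])]) if bt and bs else None,[atz(f,d["position"],.05) for d in bt][:1],"stop",[atz(f,d["position"],.05) for d in et])
for q in("paint_jar","gear_oil","loco_grey"): print(q,[atz(f,d["position"],0) for d in place_of("top",q)][:1])
```

```text
24.15 [ 0.3956 -0.1563  0.1783] [-0.6235  1.0046 -0.307 ]
knob [0.5721 0.1006 0.1651]
knob [ 0.4707  0.1394 -0.2717]
knob [0.4699 0.1125 0.069 ]
boiler [0.5103 0.0668 0.047 ] [array([0.5074, 0.0664, 0.05  ])] stop [array([0.4914, 0.1304, 0.05  ]), array([0.7065, 0.4227, 0.05  ])]
knob [0.471  0.1091 0.0756]
knob [0.5753 0.0975 0.1718]
boiler [0.5062 0.0636 0.0499] [array([0.4988, 0.063 , 0.05  ])] stop [array([0.7113, 0.4203, 0.05  ]), array([0.4954, 0.1322, 0.05  ])]
knob [0.4916 0.1152 0.0368]
knob [0.4688 0.1103 0.0772]
knob [0.5775 0.0974 0.1775]
boiler None [] stop [array([0.4954, 0.0682, 0.05  ]), array([0.7093, 0.4192, 0.05  ]), array([0.4973, 0.1343, 0.05  ])]
paint_jar [array([0.4046, 0.2937, 0.    ])]
gear_oil [array([ 0.6009, -0.1805,  0.    ])]
loco_grey [array([0.396 , 0.2906, 0.    ])]
```

Run:
```python
from h import *
g=grab_frame("side")
print([(np.round(atz(g,d["position"],0),3),round(d["confidence"],2)) for d in place_of("side","paint_jar")])
sign_off(); print(read_state()["t"])
```

```text
[(array([ 0.434, -0.123,  0.   ]), 0.39)]
the job is handed in; nothing more can be done
the job is handed in; nothing more can be done
```

I moved the tube from the rest to the V-block, pushed it against the end stop, closed the strap on it, and handed the job in at about 25 s. No verdict was reported, so the figures below are my own checks.

- **Tube and stop:** Sliding the tube along the Vs took about 3.5–4 N. At the stop I pushed to about 10 N, which leaves roughly 6.5 N on the stop, below the 14 N at which it slips. The arm did not move forward as the force built up, so I don't think the stop shifted. I then eased off, and the last picture before the strap was closed showed the tube seated in both Vs with its end on the stop.
- **Strap:** I pressed the knob to about 8.8 N, which should put about 12 N on the tube, below the 25 N denting limit, then drew the arm away.
- **Final checks, by camera readings only:** The closed knob read 69 to 77 mm high (77 mm expected), and the clearest tube reading put its axis at 50 mm. The strap's grip after release was not measured. The picture limit was used up, so I could not look at the closed strap.
- **Other things on the table:** The oil bottle was where it started. The locomotive read about 11 mm from its first reading, though the arm never came near it.
- **Readings that disagreed:** The top camera's last paint jar reading was wrong: it picked out the locomotive. The side camera still placed the jar within about 12 mm of its start. Some of the last tube and knob readings scattered by up to about 10 mm. A few were plainly false matches and I set them aside, including some from the look-alike block.

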